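Seat a battery-board carrier on its probe nest

ROBOT

A 6-joint arm with a two-finger parallel gripper is mounted at the origin on the work surface. World frame = base frame: x ahead of the robot, y to its left, z up, the work surface at z = 0. Lengths are in m, angles in rad, forces in N, time in s.
With the tool pointing down it reaches from about 0.375 to 0.9 m from the base axis. Payload 3.1 kg.
Tool frame: the origin (TCP) lies where the fingers leave the gripper's body, on its centre line; the fingertips stand 70 mm ahead of it and the grasp point (between the pads) lies 51 mm ahead of it; z points along the fingers, y is the line along which they close (so a half turn about z gives the same grasp; the last joint's range is limited). The gripper opens to 87 mm and grips with 3 to 60 N. Pads are 19 mm wide; open, the fingers measure 117 mm over their backs; the gripper's body (75 mm by 190 mm) begins 51 mm behind the grasp point.
Start: joints at [-0.178, 0.527, 1.433, -0, 1.181, -0.178], TCP at [0.625, 0, 0.292] pointing down, gripper open.
Joint ranges: [-3.08, 3.08], [-0.75, 2.2], [0.22, 2.44], [-1.43, 4.57], [0, 2.65], [-2.85, 2.85]. Speed limits (rad/s): [2.79, 2.79, 3.14, 3.14, 3.14, 3.14].

INTERFACE

Orientations are given as a 3x3 rotation matrix whose columns are the frame's x, y, z axes.
In Python, from rig import env, cams, order gives the robot as it stands.
- The arm moves only by the tool arm_command, never from a script. Its argument "commands" is text: rows parted by semicolons, each of 7 numbers parted by spaces: the turn, a rotation vector about the tool's x, y, z in degrees, then the shift along the tool's x, y, z in mm, then the opening, from 0 (shut) to 1 (fully open). A call has 1 to 12 rows; each row is the pose to reach, as a shift and turn from the pose commanded when the call began, along the tool's axes at that moment; what a row does not reach only later rows make up. A row lasts 1/12 s, in which the tool goes at most 41.7 mm and 7.16 degrees, less where a joint would pass 70% of its speed; a pose out of reach is approached as far as the arm can. A call with a gripper value outside its range is refused whole. The fingers move at their own pace and stop on an object; "squeeze" is the grip in N (left out, the last holds). Time passes only in rows, so rows that repeat a pose let the fingers close. It gives the time, the measured TCP pose, the force, the opening and the grip force at its end, in the units of the state.
- env.sense(): the state, without advancing time (a new reading comes with each control period).
- cams.camera(name): name is "scene" or "side" or "wrist"; returns a dict with "img" (400x640x3 uint8, blue, green, red), "depth" (400x640 float32, m along the optical axis (not along the pixel's ray), 0 where there is no reading), "intrinsics" (3x3 intrinsics, pixels), "R" (3x3) and "t" (3): a world point X has camera coordinates R X + t. Camera axes: x right, y down, z forward; pixel columns grow to the right and rows downward; lengths in m; the calibration is good to about 2 mm. A picture is of the moment at which its call begins.
- order.hand_in(): hands the job in; it is judged then, once.
The state is a dict: "clock": time; "qpos": joint angles; "joint_velocities": joint speeds; "tau": joint torques, N m; "ee_pos": TCP position; "ee_rot": TCP orientation; "ft_force": force on the tool from outside, world axes, zero at the start; "moment": the same for the moment, N m; "finger_gap": finger opening in m; "grip_force": force on a finger pad.
Only numpy, scipy, OpenCV 4.12 (cv2) and the standard library are available. Lean on these libraries where they do the work, as an engineer would, in place of code of your own. Each camera call takes 0.05 s, during which the arm holds its last target. There are 200 camera calls.

TASK

Fit the battery-board carrier into the probe nest: take it by its handle, slide its slotted ears in under the two sprung draw pins and work it fully home on the three balls. Ease it in by feel, never forcing it against the balls or the pins, and keep hold of it until it is right down so that the springs cannot snap it onto the balls; then let go. Leave the other things on the bench where they are.

Things in the scene. Friction and masses are not known exactly. Their poses are not given: they have to be found in the camera images.
- carrier_grip (a point): Centre of the carrier's black handle bar: 14 mm along x, 92 along y, 20 high. Axes are the carrier's: x is the way it slides in, z up. Carrier: metal plate with a cream circuit board, 0.35 to 0.6 kg; from this point x -65 to +80 mm, y -50 to +50 (ears to 80), underside 44 mm below. The board's parts reach 23 mm above the underside, the bar's lower face is 34 above it.
- carrier_ears (a point): Carrier point under the bar, level with the ear tops, 12 mm above the underside. Ears at both sides have a 13 mm slot at y +-66 mm, open to +x, root 7 mm behind this point; noses 30 mm ahead, bevelled from 12 mm high to 4 mm over the last 18 mm. Underside: three 45 degree vees, 14 mm wide, that fit the balls, with flat lands ahead of them (+x) for the balls to run on.
- nest: Grey base 210 (x) by 200 mm, origin at the centre of its underside; entry side -x, carrier goes in along +x. On it a metal ball plate, 160 x 168 mm, whose trim is not measured: off centre by up to 8 mm in x, 2 mm in y, 0.03 rad. On that three 16 mm balls, tops 64 mm above the origin, at (-50, 0), (25, 43), (25, -43) mm from its centre. No ball or pin may take over 20 N.
- nest_home (a point): Nest axes. The handle bar's centre is at this height (104 mm over the nest's origin) with the carrier home, and at this x, y if the trim is centred. On the ball tops it is 3.7 mm higher. 45 mm back (-x) the ears are clear of the pins; pushing in takes 10 to 15 N; the vees begin to drop 8 mm before home, slots stop 4 mm past it. Friction can hang it up 1 mm or more off home.
- pin_left (a joint): Lift in m of the sprung draw pin at y +66 mm from the ball plate's centre, x 0 (left seen from the entry): 6 mm stem with a 21 mm long, 6 mm thick crossbar along y, its underside 71 mm above the nest's origin. 0 at rest; about 5 mm (4 to 6) with the carrier under it on the ball tops, about 1 mm with the carrier home. Its spring pulls down with 3.5 N plus 0.45 N per mm.
- pin_right (a joint): Lift in m of the sprung draw pin at y -66 mm from the ball plate's centre, x 0 (right seen from the entry): 6 mm stem with a 21 mm long, 6 mm thick crossbar along y, its underside 71 mm above the nest's origin. 0 at rest; about 5 mm (4 to 6) with the carrier under it on the ball tops, about 1 mm with the carrier home. Its spring pulls down with 3.5 N plus 0.45 N per mm.
- cell0: A blue standing 21 mm battery cell, 69 mm high, a bystander; origin at the centre of its foot.
- cell1: A blue standing 21 mm battery cell, 69 mm high, a bystander; origin at the centre of its foot.
- cell2: A blue standing 21 mm battery cell, 69 mm high, a bystander; origin at the centre of its foot.
- cell_block: Block of twelve cells in black holders, 46 x 132 x 72 mm, a bystander; origin at the centre of its underside.
- screwdriver: Red-handled screwdriver, 190 mm long, lying along its x, a bystander.

How it is judged:
By the outcome, as a careful person would: the job done as asked, in the order asked, and still so for the second after the job is handed in, with the robot touching nothing.
It also fails if it takes over 72 s, if anything falls off the work surface, if the arm or the gripper's body presses on something with over 40 N, if the wrist force passes 120 N, or if a joint passes its speed limit or range.

## Working session

There is one attempt and no reset: what is moved stays moved. The work goes in short steps, Python scripts to look and compute and a tool call to move; the robot and the scene stay as the last step left them, time stands still between calls to the robot, and variables do not carry over. Pictures are saved under pics/ and viewed, at most 13 in all, crops included, and the job is handed in when it is done.

Besides the shell and the picture viewer there is one more tool, called by a JSON object that holds its "name" and its "arguments", one argument or row to a line. arm_command: Moves the arm, as the interface text tells. Its arguments: {"type":"object","properties":{"commands":{"type":"string"},"squeeze":{"type":"number"}},"required":["commands"]}

```bash
mkdir -p pics; ls; python3 - <<'E'
from rig import env,cams,order
import cv2,numpy as np
for n in ["scene","side"]:
    c=cams.camera(n); cv2.imwrite(f"pics/{n}0.png",c["img"]); np.savez(f"{n}0.npz",**c)
    print(n,c["intrinsics"].tolist(),(-c["R"].T@c["t"]).round(3),c["R"].round(3).tolist(), (c["depth"]>0).mean())
s=env.sense(); print(s["clock"],s["ee_rot"],s["ft_force"],s["ee_pos"])
E
```

```text
pics
scene [[394.45187637482195, 0.0, 320.2079132183108], [0.0, 394.45187637482195, 200.24853609230644], [0.0, 0.0, 1.0]] [ 1.011 -0.31   0.524] [[0.603, 0.798, -0.005], [0.495, -0.379, -0.782], [-0.625, 0.469, -0.624]] 0.99582421875
side [[435.45351173315953, 0.0, 307.9791492417413], [0.0, 435.45351173315953, 202.34446132473275], [0.0, 0.0, 1.0]] [0.552 0.8   0.542] [[-1.0, -0.018, -0.022], [0.01, 0.51, -0.86], [0.027, -0.86, -0.509]] 0.99612109375
0.1 [[-1.06893492e-05  9.99998161e-01 -1.91799675e-03]
 [ 9.99999954e-01  1.12707249e-05  3.03105575e-04]
 [ 3.03126635e-04 -1.91799342e-03 -9.99998115e-01]] [-0.49344254  0.15669222 -0.1972041 ] [6.24491262e-01 1.16432275e-04 2.91376986e-01]
```

View pics/scene0.png

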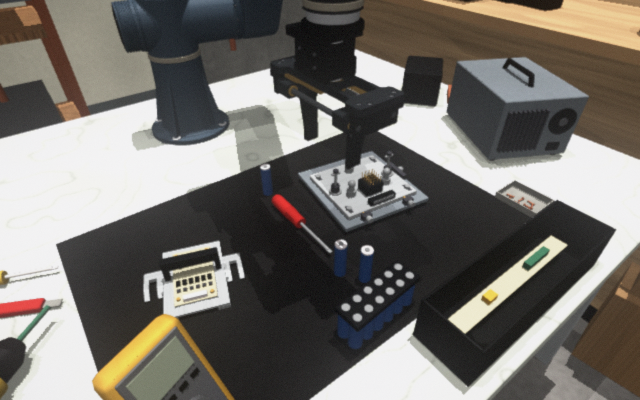

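View pics/side0.png

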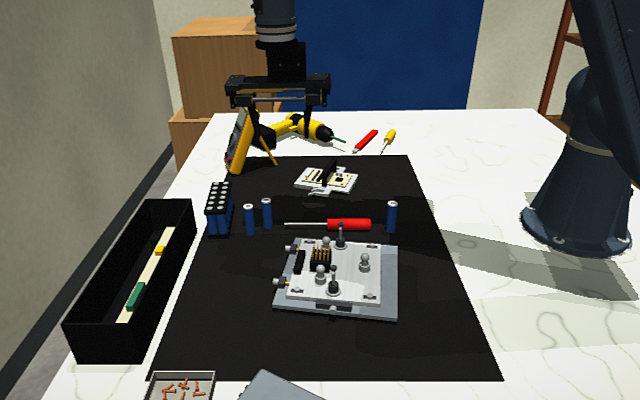

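Scene: carrier at (195,275), nest at (362,188), screwdriver and cells between them. Side: nest at (335,280), its single ball (365,262) faces the robot; carrier at (327,180). Next I'll get metric positions from the depth.

```bash
cat > h.py <<'E'
import numpy as np,cv2
def cloud(c):
    d=c["depth"];K=c["intrinsics"];v,u=np.mgrid[:d.shape[0],:d.shape[1]]
    P=np.stack([(u-K[0,2])/K[0,0]*d,(v-K[1,2])/K[1,1]*d,d],-1)
    W=(P-c["t"])@c["R"]
    W[d<=0]=np.nan
    return W
def ortho(cs,x0,x1,y0,y1,res=0.001,zmin=-.02,zmax=.2):
    # image: up=+x, left=+y ; returns z map and colour
    h=int((x1-x0)/res);w=int((y1-y0)/res)
    Z=np.full((h,w),-1.);C=np.zeros((h,w,3),np.uint8)
    for c in cs:
        W=cloud(c).reshape(-1,3);I=c["img"].reshape(-1,3)
        m=(W[:,2]>zmin)&(W[:,2]<zmax)&(W[:,0]>x0)&(W[:,0]<x1)&(W[:,1]>y0)&(W[:,1]<y1)
        W=W[m];I=I[m];o=np.argsort(W[:,2]);W=W[o];I=I[o]
        r=((x1-W[:,0])/res).astype(int).clip(0,h-1);q=((y1-W[:,1])/res).astype(int).clip(0,w-1)
        up=W[:,2]>Z[r,q]; Z[r[up],q[up]]=W[up,2];C[r[up],q[up]]=I[up]
    return Z,C
def rect(P):
    (a,b),(w,h),t=cv2.minAreaRect(P.astype(np.float32)*1000);return a,b,w,h,t
E
python3 - <<'E'
from h import *
cs=[np.load(f"{n}0.npz") for n in ["scene","side"]]
x0,x1,y0,y1=.3,.9,-.45,.35
ims=[]
for c in cs:
    Z,C=ortho([c],x0,x1,y0,y1,.002)
    ims.append(C)
im=np.vstack(ims); im=cv2.dilate(im,np.ones((2,2)))
cv2.imwrite("pics/o1.png",im); print(im.shape)
for n,c in zip("ab",cs):
    W=cloud(c)
    m=(W[...,0]>.3)&(W[...,0]<.9)&(W[...,1]>-.5)&(W[...,1]<.35)
    for lo,hi in [(-.01,.006),(.018,.032),(.04,.05),(.05,.07),(.07,.1)]:
        k=(m&(W[...,2]>lo)&(W[...,2]<hi)).astype(np.uint8)
        N,L,S,_=cv2.connectedComponentsWithStats(k)
        for i in range(1,N):
            if S[i,4]>60:
                P=W[L==i]; print(n,lo,hi,S[i,4],P.mean(0).round(3),np.round(rect(P[:,:2]),1),c["img"][L==i].mean(0).round())
E
```

```text
(600, 400, 3)
a -0.01 0.006 67443 [ 0.592 -0.125  0.001] [600.  -74.8 600.  849.7   0. ] [80. 81. 82.]
a -0.01 0.006 1034 [0.833 0.192 0.002] [8.336e+02 2.049e+02 1.330e+01 2.898e+02 2.000e-01] [45. 50. 52.]
a -0.01 0.006 2226 [0.886 0.203 0.002] [886.  205.4 289.2  28.   90. ] [36. 39. 39.]
a -0.01 0.006 717 [ 0.442 -0.471 -0.001] [ 448.7 -468.6   65.5   46.6   67.4] [203. 208. 212.]
a 0.018 0.032 4060 [0.534 0.153 0.026] [520.4 174.  211.1 220.2  80.6] [162. 160. 158.]
a 0.018 0.032 389 [ 0.492 -0.002  0.024] [4.888e+02 1.000e-01 2.500e+01 9.620e+01 8.770e+01] [ 43.  46. 184.]
a 0.018 0.032 424 [0.828 0.183 0.025] [8.277e+02 1.962e+02 2.200e+00 3.044e+02 1.000e-01] [24. 26. 27.]
a 0.018 0.032 2309 [0.865 0.164 0.029] [864.  186.   30.7 289.1   0. ] [195. 222. 226.]
a 0.018 0.032 72 [ 0.673 -0.016  0.025] [671.6 -15.   20.4  10.4  49.1] [62. 37. 25.]
a 0.018 0.032 67 [0.708 0.008 0.025] [707.6   9.1  20.    8.8  45.6] [63. 38. 25.]
a 0.018 0.032 64 [ 0.54  -0.24   0.021] [ 538.6 -239.3   16.9   15.    68.4] [79. 92. 95.]
a 0.018 0.032 197 [ 0.579 -0.236  0.022] [ 576.6 -238.4   47.8
[... 4634 characters left out ...]
[12. 11. 11.]
b 0.05 0.07 786 [0.827 0.209 0.06 ] [8.268e+02 1.749e+02 2.800e+00 3.495e+02 1.000e-01] [7. 7. 7.]
b 0.05 0.07 87 [0.703 0.021 0.061] [704.1  18.2  19.3  16.7  30.7] [96. 67. 49.]
b 0.05 0.07 65 [0.541 0.128 0.06 ] [541.7 137.5  38.5  13.3  88.9] [114. 119. 118.]
b 0.05 0.07 378 [0.553 0.178 0.057] [554.4 181.6  70.9  35.8  82.9] [52. 69. 77.]
b 0.05 0.07 71 [0.473 0.179 0.06 ] [472.4 177.7  15.4  11.4  13. ] [122. 124. 122.]
b 0.07 0.1 252 [ 0.768 -0.279  0.086] [ 776.5 -287.7   38.5   78.8   59.1] [ 38.  94. 119.]
b 0.07 0.1 628 [ 0.776 -0.022  0.073] [776.4 -27.7  45.9 133.7   4.1] [72. 73. 72.]
b 0.07 0.1 963 [0.835 0.17  0.078] [829.3 168.9  71.8 355.5  11.6] [18. 19. 19.]
```

View pics/o1.png

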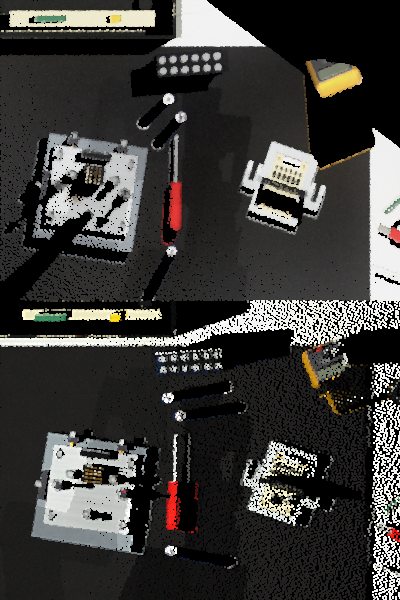

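```bash
python3 - <<'E'
from rig import env,cams,order
from h import *
c=cams.camera("wrist"); cv2.imwrite("pics/w0.png",c["img"]); s=env.sense()
o=-c["R"].T@c["t"]; print("cam in world",o.round(3),"tool",(s["ee_rot"].T@(o-s["ee_pos"])).round(4)); print((c["R"]@s["ee_rot"]).round(3).tolist(),c["intrinsics"].round(1).tolist(),c["depth"].min())
cs=[dict(np.load(f"{n}0.npz")) for n in ["scene","side"]]
for n,c in zip("ab",cs):
    W=cloud(c); m=(W[...,0]>.38)&(W[...,0]<.66)&(W[...,1]>.05)&(W[...,1]<.3)
    h,e=np.histogram(W[m][:,2],np.arange(.01,.13,.003)); print(n,[(round(a,3),int(b)) for a,b in zip(e,h) if b>30])
    k=(m&(W[...,2]>.006)&(W[...,2]<.1)).astype(np.uint8)
    print(np.round(rect(W[k>0][:,:2]),1))
E
```

```text
cam in world [0.625 0.082 0.384] tool [ 0.082   0.0002 -0.0921]
[[-0.0, 1.0, 0.001], [-0.955, 0.0, -0.296], [-0.296, -0.001, 0.955]] [[309.4, 0.0, 315.7], [0.0, 309.4, 202.6], [0.0, 0.0, 1.0]] 0.0
a [(np.float64(0.01), 93), (np.float64(0.013), 130), (np.float64(0.016), 570), (np.float64(0.019), 913), (np.float64(0.022), 149), (np.float64(0.025), 283), (np.float64(0.028), 2111), (np.float64(0.031), 354), (np.float64(0.034), 139), (np.float64(0.037), 113), (np.float64(0.04), 231), (np.float64(0.043), 76), (np.float64(0.046), 87), (np.float64(0.049), 58), (np.float64(0.052), 153), (np.float64(0.055), 43), (np.float64(0.058), 52), (np.float64(0.061), 60), (np.float64(0.064), 51)]
[520.4 174.  211.1 220.2  80.6]
b [(np.float64(0.01), 100), (np.float64(0.013), 159), (np.float64(0.016), 808), (np.float64(0.019), 1598), (np.float64(0.022), 170), (np.float64(0.025), 413), (np.float64(0.028), 3468), (np.float64(0.031), 545), (np.float64(0.034), 143), (np.float64(0.037), 94), (np.float64(0.04), 278), (np.float64(0.043), 90), (np.float64(0.046), 125), (np.float64(0.049), 68), (np.float64(0.052), 199), (np.float64(0.055), 67), (np.float64(0.058), 79), (np.float64(0.061), 99), (np.float64(0.064), 53), (np.float64(0.067), 32), (np.float64(0.082), 36)]
[522.  175.5 211.  218.5  80.6]
```

View pics/w0.png

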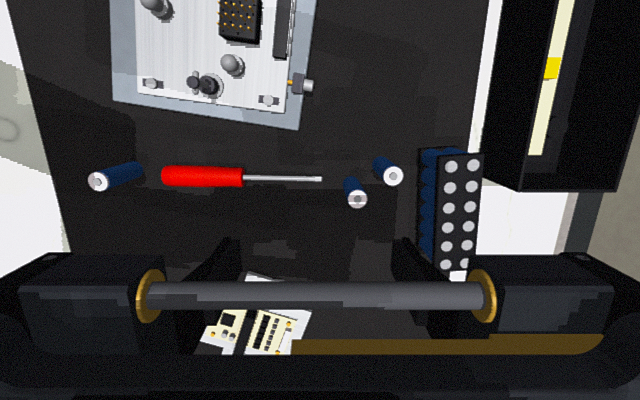

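Wrist view: nest upper left with ball at (232,64) and pin knob at (205,83); screwdriver and cells mid-frame; carrier under the gripper at (250,325). Moving the camera over the nest.

{"name": "arm_command", "arguments": {
  "commands": "0 0 0 23 -26 -20 1;0 0 0 46 -52 -10 1;0 0 0 70 -80 30 1;0 0 0 92 -105 60 1;0 0 0 92 -105 80 1;0 0 0 92 -105 80 1;0 0 0 92 -105 80 1;0 0 0 92 -105 80 1"
}}

```text
clock: 0.82
ee_pos: [0.5222, 0.0915, 0.2135]
ee_rot: [[0.0, 1.0, 0.004], [1.0, -0.0, -0.0], [-0.0, 0.004, -1.0]]
ft_force: [0.2, 0.3, -0.3]
finger_gap: 0.0871
grip_force: 0.0
```

```bash
python3 - <<'E'
from rig import env,cams,order
from h import *
c=cams.camera("wrist"); cv2.imwrite("pics/w1.png",c["img"]); np.savez("w1.npz",**c)
s=env.sense(); print(s["clock"],s["ee_pos"].round(4),s["joint_velocities"].round(3),s["ft_force"].round(2))
E
```

```text
0.8667 [0.5227 0.0913 0.2139] [-0.008 -0.011 -0.003 -0.001 -0.     0.   ] [0.94 0.14 0.85]
```

View pics/w1.png

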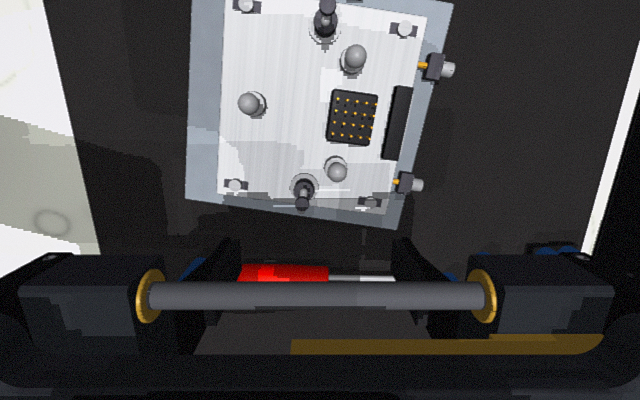

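Balls at (251,103), (355,57), (336,170); pins at (325,18) and (303,188). I'll fit the balls.

```bash
python3 - <<'E'
from h import *
from scipy.optimize import least_squares
c=dict(np.load("w1.npz")); W=cloud(c); v,u=np.mgrid[:400,:640]
B=[]
for (a,b) in [(251,103),(355,57),(336,170)]:
    m=(np.hypot(u-a,v-b)<16)&(W[...,2]>.053)&(W[...,2]<.07)
    P=W[m]; 
    f=least_squares(lambda p:np.linalg.norm(P-p,axis=1)-.008,P.mean(0)-[0,0,.006],loss='soft_l1',f_scale=.0005)
    # ray version
    uc,vc=u[m].mean(),v[m].mean()
    print(len(P),f.x.round(4),"rms",np.sqrt(np.mean(f.fun**2)).round(5),"topz",np.percentile(P[:,2],98).round(4)); B.append(f.x)
B=np.array(B)
M=np.array([[-50,0],[25,43],[25,-43]])/1000
mc=M.mean(0);bc=B[:,:2].mean(0)
A=(M-mc);D=B[:,:2]-bc
yaw=np.arctan2((A[:,0]*D[:,1]-A[:,1]*D[:,0]).sum(),(A*D).sum())
R=np.array([[np.cos(yaw),-np.sin(yaw)],[np.sin(yaw),np.cos(yaw)]])
ctr=bc-R@mc
print("plate ctr",ctr.round(4),"yaw deg",np.degrees(yaw).round(2),"resid mm",((D-A@R.T)*1000).round(2).tolist())
for n,s in (("L",1),("R",-1)):
    print(n,(ctr+R@[0,s*.066]).round(4))
m=(W[...,2]>.066)&(W[...,2]<.12)&(v<240)
N,L,S,_=cv2.connectedComponentsWithStats(m.astype(np.uint8))
for i in range(1,N):
    if S[i,4]>15: P=W[L==i]; print("hi",S[i,4],P.mean(0).round(4),P.min(0).round(3),P.max(0).round(3))
# base rect corners
k=((W[...,2]>.012)&(W[...,2]<.024)&(v<240)); print(np.round(rect(W[k][:,:2]),1))
k=((W[...,2]>.026)&(W[...,2]<.034)&(v<240)); print(np.round(rect(W[k][:,:2]),1))
E
```

```text
364 [0.4715 0.1758 0.0587] rms 0.00049 topz 0.0671
410 [0.5516 0.2086 0.0587] rms 0.00054 topz 0.0675
303 [0.54   0.1227 0.0587] rms 0.00049 topz 0.067
plate ctr [0.521 0.169] yaw deg -7.72 resid mm [[-0.01, 0.01], [0.04, 0.3], [-0.03, -0.31]]
L [0.5299 0.2344]
R [0.5121 0.1036]
hi 330 [0.5297 0.2312 0.0832] [0.525 0.224 0.076] [0.535 0.237 0.087]
hi 65 [0.5514 0.2085 0.0668] [0.548 0.205 0.066] [0.556 0.212 0.068]
hi 62 [0.4714 0.1756 0.0666] [0.467 0.171 0.066] [0.476 0.179 0.068]
hi 50 [0.5396 0.123  0.0665] [0.535 0.119 0.066] [0.544 0.127 0.067]
hi 250 [0.5123 0.1052 0.083 ] [0.507 0.094 0.076] [0.517 0.114 0.087]
[617.7 155.6 199.6 431.6  86.4]
[638.8 153.  168.3 398.5  82.4]
```

{"name": "arm_command", "arguments": {
  "commands": "0 0 0 -40 0 -20 1;0 0 4 -80 -4 -20 1;0 0 8 -120 -6 -20 1;0 0 12 -160 -8 -20 1;0 0 15 -200 -10 -20 1;0 0 17.5 -240 -12 -10 1;0 0 17.5 -280 -14 0 1;0 0 17.5 -320 -16 0 1;0 0 17.5 -360 -18 0 1;0 0 17.5 -384 -18 0 1;0 0 17.5 -384 -18 0 1;0 0 17.5 -384 -18 0 1"
}}

```text
clock: 1.87
ee_pos: [0.5027, -0.2954, 0.2139]
ee_rot: [[0.305, 0.952, 0.004], [0.952, -0.305, -0.003], [-0.002, 0.004, -1.0]]
ft_force: [-0.9, 1.0, 0.2]
finger_gap: 0.0873
grip_force: 0.0
```

```bash
python3 - <<'E'
from rig import env,cams,order
from h import *
s=env.sense()
c=cams.camera("wrist"); cv2.imwrite("pics/w2.png",c["img"]); np.savez("w2.npz",**c)
print(s["clock"],s["ee_pos"].round(4),s["ee_rot"].round(3).tolist(),s["joint_velocities"].round(3))
W=cloud(c); v,u=np.mgrid[:400,:640]; ok=v<240
for lo,hi in [(.05,.062),(.008,.022)]:
    m=ok&(W[...,2]>lo)&(W[...,2]<hi)&(W[...,1]<-.1)&(W[...,0]>.4)&(W[...,0]<.7)
    N,L,S,_=cv2.connectedComponentsWithStats(m.astype(np.uint8))
    for i in range(1,N):
        if S[i,4]>200: P=W[L==i]; print(lo,S[i],P.mean(0).round(4),np.round(rect(P[:,:2]),1))
E
```

```text
1.8667 [ 0.5027 -0.2954  0.2139] [[0.305, 0.952, 0.004], [0.952, -0.305, -0.003], [-0.002, 0.004, -1.0]] [ 0.05  -0.01   0.06   0.008  0.01   0.003]
0.05 [ 302   36   21  126 2271] [ 0.5267 -0.2115  0.0566] [ 525.9 -213.7   91.8   14.    70.8]
0.05 [534 153  27  38 492] [ 0.6946 -0.323   0.0558] [ 694.  -326.9   11.8   34.8    2.3]
0.008 [  237     0   170   190 17991] [ 0.5327 -0.2114  0.0163] [ 533.  -216.4  160.5  145.4   70.6]
0.008 [487 160  44  51 711] [ 0.6836 -0.3447  0.0152] [ 684.4 -347.2   11.1   61.1   17.6]
```

View pics/w2.png

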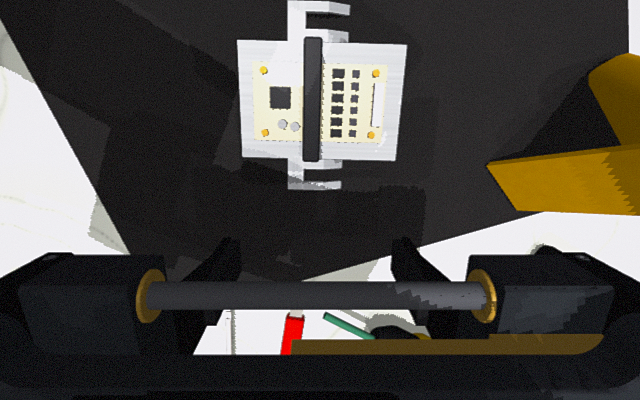

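Carrier at (320,100): bar upright in the frame, slots open to the right (tool +y), yaw −19.3°. Bar centre (0.526, −0.214). Going in to grasp.

{"name": "arm_command", "arguments": {
  "commands": "0 0 1.5 40 -1.5 0 1;0 0 1.5 75 -2.8 0 1;0 0 1.5 85 -2.8 20 1;0 0 1.5 85 -2.8 55 1;0 0 1.5 85 -2.8 90 1;0 0 1.5 85 -2.8 105 1;0 0 1.5 85 -2.8 112 1;0 0 1.5 85 -2.8 116 1;0 0 1.5 85 -2.8 117 1;0 0 1.5 85 -2.8 117 1"
}}

```text
clock: 2.75
ee_pos: [0.5256, -0.2101, 0.0963]
ee_rot: [[0.325, 0.946, 0.002], [0.946, -0.325, -0.001], [-0.0, 0.002, -1.0]]
ft_force: [0.9, 0.1, -0.5]
finger_gap: 0.0872
grip_force: 0.0
```

{"name": "arm_command", "arguments": {
  "commands": "0 0 0 0 0 0 0.4;0 0 0 0 0 0 0.25;0 0 0 0 0 0 0.2;0 0 0 0 0 0 0.1;0 0 0 0 0 0 0;0 0 0 0 0 0 0;0 0 0 0 0 0 0;0 0 0 0 0 0 0;0 0 0 0 0 0 0;0 0 0 0 0 0 0;0 0 0 0 0 0 0;0 0 0 0 0 0 0",
  "squeeze": 50
}}

```text
clock: 3.75
ee_pos: [0.5253, -0.2103, 0.0953]
ee_rot: [[0.326, 0.945, 0.001], [0.945, -0.326, -0.001], [-0.0, 0.001, -1.0]]
ft_force: [1.6, -0.3, -1.3]
finger_gap: 0.0149
grip_force: 0.7
```

{"name": "arm_command", "arguments": {
  "commands": "0 0 0 0 0 0 0;0 0 0 0 0 0 0;0 0 0 0 0 0 0;0 0 0 0 0 0 0;0 0 0 0 0 0 0"
}}

```text
clock: 4.17
ee_pos: [0.5251, -0.2102, 0.0953]
ee_rot: [[0.326, 0.946, 0.001], [0.946, -0.326, -0.0], [-0.0, 0.001, -1.0]]
ft_force: [1.0, -0.7, -1.5]
finger_gap: 0.0132
grip_force: 50.0
```

{"name": "arm_command", "arguments": {
  "commands": "0 0 0 0 0 -3 0;0 0 0 0 0 -10 0;0 0 0 0 0 -25 0;0 0 0 0 0 -50 0;0 0 0 0 0 -80 0;0 0 0 0 0 -105 0;0 0 0 0 0 -115 0;0 0 0 0 0 -115 0;0 0 0 0 0 -115 0;0 0 0 0 0 -115 0;0 0 0 0 0 -115 0"
}}

```text
clock: 5.08
ee_pos: [0.5237, -0.2094, 0.2083]
ee_rot: [[0.326, 0.945, -0.004], [0.946, -0.326, 0.002], [0.001, -0.004, -1.0]]
ft_force: [0.8, 0.4, -4.2]
finger_gap: 0.0135
grip_force: 50.0
```

```bash
python3 - <<'E'
from rig import env,cams,order
from h import *
s=env.sense(); print(s["clock"],s["ee_pos"].round(4),s["ft_force"].round(2),s["moment"].round(2),s["joint_velocities"].round(3),s["finger_gap"])
for n in ["scene","side","wrist"]:
    c=cams.camera(n); np.savez(n+"3.npz",**c); cv2.imwrite(f"pics/{n}3.png",c["img"])
    if n=="wrist": continue
    W=cloud(c); m=(W[...,2]>.09)&(W[...,2]<.165)&(abs(W[...,0]-.53)<.13)&(abs(W[...,1]+.21)<.11)
    m=m&(c["img"].min(-1)>120)
    print(n,m.sum()); k=m&(W[...,2]>.11)
    h,e=np.histogram(W[m][:,2],np.arange(.09,.165,.004)); print([(round(float(a),3),int(b)) for a,b in zip(e,h) if b>30])
E
```

```text
5.0833 [ 0.5237 -0.2094  0.2083] [ 0.77  0.39 -4.21] [-0.02  0.02 -0.01] [-0.     0.002 -0.007  0.    -0.002  0.   ] 0.013508155129610285
scene 1804
[(0.118, 112), (0.122, 777), (0.126, 747), (0.13, 71), (0.134, 86)]
side 385
[(0.122, 113), (0.126, 187)]
```

View pics/wrist3.png

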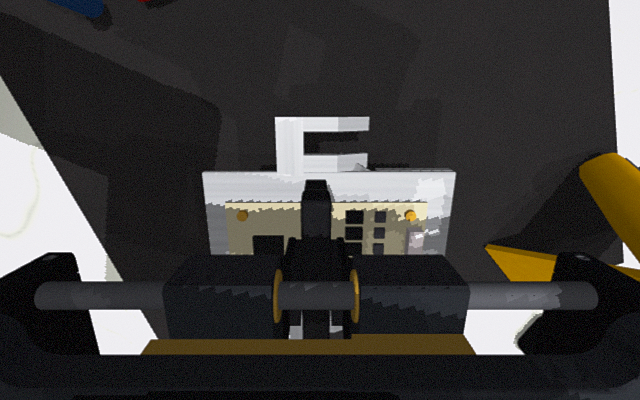

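The gripped carrier's left ear is visible: outer edge at row 117, slot at rows 132–155, plate from column 203 to 455. I'll measure it in the tool frame.

```bash
cat >> h.py <<'E'
def tool(c,s):
    return (cloud(c)-s["ee_pos"])@s["ee_rot"]*1000
E
python3 - <<'E'
from rig import env
from h import *
s=env.sense(); c=dict(np.load("wrist3.npz")); T=tool(c,s); v,u=np.mgrid[:400,:640]
g=c["img"].min(-1)
def show(n,m):
    P=T[m&np.isfinite(T[...,0])]; print(n,len(P),"x",np.percentile(P[:,0],[.5,2,50,98,99.5]).round(1),"y",np.percentile(P[:,1],[.5,2,50,98,99.5]).round(1),"z",np.percentile(P[:,2],[2,50,98]).round(1))
near=(T[...,2]<110)&(v<240)
ear=near&(v<165)&(g>90); show("ear",ear)
pl=near&(v>172)&(v<200)&(g>90)&(T[...,2]>70);show("plate",pl)
sl=(v>134)&(v<152)&(u>285)&(u<372)&near&(g>90); show("root",sl)
# column profile of ear at tool y of mid prong
for col in (330,345): 
    r=np.where(ear[:,col])[0]; print(col,[(int(a),T[a,col].round(1).tolist()) for a in (r[0],r[np.argmax(np.diff(r))],r[np.argmax(np.diff(r))+1],r[-1])])
bar=near&(v>178)&(v<235)&(abs(T[...,2]-43)<5); show("bar",bar)
for z0,z1 in((60,70),(70,78),(78,84),(84,90),(90,100)): print(z0,(ear&(T[...,2]>z0)&(T[...,2]<z1)).sum(),end=" ")
# edges of plate: direction
m=(near&(T[...,2]>75)&(g>60)&(v<240)); xs=[]
for row in (180,190,200,210): q=np.where(m[row])[0]; print(row,q[0],q[-1],T[row,q[0]].round(1),T[row,q[-1]].round(1))
for col in (215,235,400,440): q=np.where(m[:,col])[0]; print(col,q[0],T[q[0]+1,col].round(1))
E
```

```text
ear 2949 x [50.4 51.1 67.1 76.7 76.7] y [-22.3 -21.8  -4.   28.   29.2] z [79.4 81.  88.2]
plate 6243 x [30.4 30.7 38.8 46.  46.2] y [-64.5 -62.4  12.1  76.4  78.3] z [79.4 80.7 82.1]
root 300 x [58.3 58.4 62.9 67.2 67.3] y [-16.8 -16.7 -12.2  -7.5  -7.5] z [79.3 80.7 86.5]
330 [(117, [76.7, 7.5, 81.2]), (131, [69.3, 7.6, 81.2]), (155, [56.3, 7.7, 80.4]), (164, [51.2, 7.8, 80.9])]
345 [(117, [76.6, 15.7, 82.8]), (130, [69.8, 15.8, 81.7]), (154, [56.2, 16.4, 84.8]), (164, [50.8, 16.4, 83.1])]
bar 1096 x [26.1 26.5 36.  42.9 43. ] y [-7.3 -6.9 -0.5  6.2  6.3] z [38.1 39.1 46.4]
60 0 70 0 78 2468 84 481 90 0 180 203 454 [ 42.  -64.7  80.6] [41.7 79.4 82.1]
190 204 453 [ 36.2 -64.6  80.1] [35.7 79.5 81.9]
200 205 451 [ 30.4 -64.3  79.3] [30.1 78.5 80.6]
210 206 450 [ 23.7 -65.1  81.3] [23.8 78.9 81. ]
215 171 [ 46.6 -57.4  80.6]
235 171 [ 46.7 -46.   80.4]
400 168 [47.  49.2 87.4]
440 168 [46.9 73.  88.1]
```

{"name": "arm_command", "arguments": {
  "commands": "0 0 0 14 -7 -5 0;0 0 -1 42 -22 -8 0;0 0 -2 77 -40 -8 0;0 0 -3 115 -59 -8 0;0 0 -5 154 -79 -8 0;0 0 -6 192 -99 -8 0;0 0 -8 230 -119 -8 0;0 0 -9 269 -139 -8 0;0 0 -10 304 -157 -8 0;0 0 -11 328 -169 -8 0;0 0 -11.3 343 -177 -8 0;0 0 -11.3 349 -180 -8 0"
}}

```text
clock: 6.23
ee_pos: [0.4666, 0.1818, 0.2183]
ee_rot: [[0.13, 0.992, -0.001], [0.992, -0.13, 0.001], [0.001, -0.001, -1.0]]
ft_force: [0.1, 0.2, -4.5]
finger_gap: 0.0134
grip_force: 50.0
```

{"name": "arm_command", "arguments": {
  "commands": "0 0 0 0 0 0 0;0 0 0 0 0 0 0;0 0 0 0 0 0 0;0 0 0 0 0 0 0;0 0 0 0 0 0 0"
}}

```text
clock: 6.65
ee_pos: [0.4686, 0.1774, 0.2182]
ee_rot: [[0.136, 0.991, -0.0], [0.991, -0.136, -0.0], [-0.0, -0.0, -1.0]]
ft_force: [-0.1, 0.1, -4.3]
finger_gap: 0.0132
grip_force: 50.0
```

```bash
python3 - <<'E'
from rig import env,cams,order
from h import *
s=env.sense(); print(s["clock"],s["ee_pos"].round(4),s["ft_force"].round(2),s["moment"].round(2),np.degrees(np.arctan2(s["ee_rot"][1,1],s["ee_rot"][0,1])).round(2),s["ee_rot"][:,2].round(4))
c=cams.camera("wrist"); np.savez("w4.npz",**c); cv2.imwrite("pics/w4.png",c["img"])
E
```

```text
6.65 [0.4686 0.1774 0.2182] [-0.09  0.07 -4.28] [ 0.05 -0.    0.03] -7.82 [-1.e-04 -2.e-04 -1.e+00]
```

View pics/w4.png

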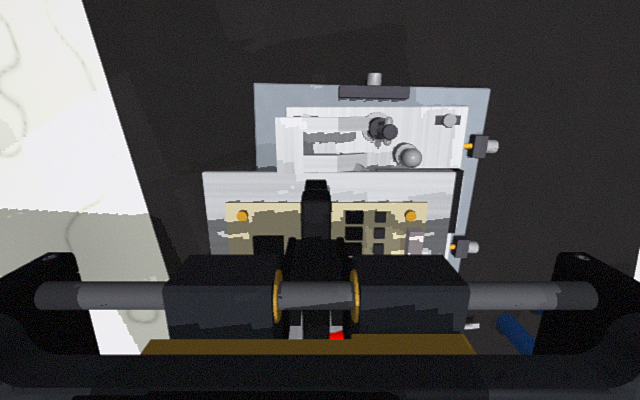

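Left pin at (383,128), front-left ball at (407,155), ear slot just left of the pin. Checking the alignment in the tool frame.

```bash
python3 - <<'E'
from rig import env
from h import *
from scipy.optimize import least_squares
s=env.sense(); c=dict(np.load("w4.npz")); W=cloud(c);T=tool(c,s); v,u=np.mgrid[:400,:640]
m=(np.hypot(u-407,v-155)<14)&(W[...,2]>.055)&(W[...,2]<.072)
P=T[m]; f=least_squares(lambda p:np.linalg.norm(P-p,axis=1)-8,P.mean(0)+[0,0,6],loss='soft_l1',f_scale=.5); print("ball",len(P),f.x.round(2))
m=(np.hypot(u-383,v-130)<22)&(W[...,2]>.074)&(W[...,2]<.1)
P=T[m]; print("pin",len(P),P.min(0).round(1),P.mean(0).round(1),P.max(0).round(1))
a=np.radians(7.82-7.72) # plate yaw - tool yaw (ccw world)
s_ctr=(np.array([.521,.169,s["ee_pos"][2]])-s["ee_pos"])@s["ee_rot"]*1000; print("plate ctr tool (from first view)",s_ctr.round(1))
print("plate ctr from ball", (f.x[0]-43).round(1),(f.x[1]-25).round(1))
g=c["img"].min(-1); near=(T[...,2]<95)&(v<240)
ear=near&(v<165)&(g>90)&(T[...,2]<85)
for col in (320,330): 
    r=np.where(ear[:,col])[0]; i=np.argmax(np.diff(r)); print(col,[(int(q),T[q,col].round(1).tolist()) for q in (r[0],r[i],r[i+1],r[-1])])
E
```

```text
ball 303 [ 42.01  78.12 159.41]
pin 308 [ 54.4  47.7 131. ] [ 65.2  52.5 135.5] [ 74.6  58.2 142.2]
plate ctr tool (from first view) [-1.3 53.1 -0. ]
plate ctr from ball -1.0 53.1
320 [(117, [76.5, 2.5, 81.4]), (131, [69.1, 2.5, 80.7]), (155, [55.9, 2.6, 81.2]), (164, [51.0, 2.6, 80.5])]
330 [(117, [76.5, 7.9, 81.4]), (131, [69.1, 8.0, 81.6]), (154, [56.2, 8.3, 83.5]), (164, [50.9, 8.2, 80.9])]
```

{"name": "arm_command", "arguments": {
  "commands": "0 0 0 1 1 5 0;0 0 0 2.1 3 15 0;0 0 0 2.1 4 28 0;0 0 0 2.1 4 40 0;0 0 0 2.1 4 49 0;0 0 0 2.1 4 53 0;0 0 0 2.1 4 54 0;0 0 0 2.1 4 54 0;0 0 0 2.1 4 54 0;0 0 0 2.1 4 54 0"
}}

```text
clock: 7.53
ee_pos: [0.473, 0.1802, 0.1648]
ee_rot: [[0.134, 0.991, 0.001], [0.991, -0.134, 0.0], [0.0, 0.001, -1.0]]
ft_force: [0.6, 0.4, -5.0]
finger_gap: 0.0134
grip_force: 50.0
```

```bash
cat > st.py <<'E'
from rig import env
from h import *
s=env.sense(); R=s["ee_rot"]
# carrier centre vs plate home in tool axes at plate yaw (mm): remaining to go
ctr=np.array([.521,.169,.1553])
rem=(ctr-s["ee_pos"])@R*1000-np.array([-3.3,-.2,0])
print("t",round(s["clock"],2),"rem tool x,y,z",rem.round(2),"F tool",(s["ft_force"]@R).round(2),"M tool",(s["moment"]@R).round(3),"yaw",np.degrees(np.arctan2(R[1,1],R[0,1])).round(2),"tilt",(R[2,:2]*57.3).round(2),"gap",round(s["finger_gap"]*1000,2))
E
python3 st.py
```

```text
t 7.53 rem tool x,y,z [-1.33 49.29  9.53] F tool [0.47 0.52 4.99] M tool [0.047 0.002 0.007] yaw -7.7 tilt [0.02 0.08] gap 13.42
```

```bash
cat > rel.py <<'E'
from rig import env,cams
from h import *
import sys
s=env.sense(); c=cams.camera("wrist"); cv2.imwrite(f"pics/{sys.argv[1]}.png",c["img"]); T=tool(c,s); v,u=np.mgrid[:400,:640]
g=c["img"].min(-1)
ear=(v<165)&(g>90)&(T[...,2]<83.5)&(T[...,0]>50)&(T[...,0]<80)&(T[...,1]<11)
for col in (320,330):
    r=np.where(ear[:,col])[0]; i=np.argmax(np.diff(r)); print("slot tool x",T[r[i],col,0].round(1),T[r[i+1],col,0].round(1),"outer",T[r[0],col,0].round(1))
# pin: dark pixels near ear-top level or above, in tool x 50..80, y 20..70
m=(v<200)&(T[...,2]>60)&(T[...,2]<86)&(T[...,0]>45)&(T[...,0]<85)&(T[...,1]>12)&(T[...,1]<75)&(c["img"].max(-1)<110)
if m.sum(): P=T[m];print("pin",m.sum(),P.min(0).round(1),P.mean(0).round(1),P.max(0).round(1))
ys,xs=np.where(m); print("px",xs.min(),xs.max(),ys.min(),ys.max())
E
python3 rel.py w5; python3 st.py
```

```text
slot tool x 69.2 56.3 outer 76.6
slot tool x 69.3 56.4 outer 76.7
pin 473 [46.4 12.8 77.9] [57.3 48.1 80.9] [67.  74.8 86. ]
px 338 446 135 171
t 7.58 rem tool x,y,z [-1.32 49.32  9.59] F tool [0.08 0.36 4.14] M tool [ 0.008  0.044 -0.009] yaw -7.7 tilt [0.02 0.08] gap 13.44
```

View pics/w5.png

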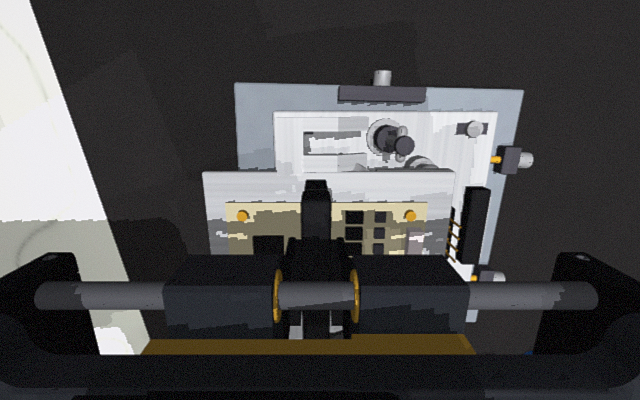

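The pin is at (378–412,128–157), just right of the slot at (305–365,132–155). I'll measure the pin cluster closely.

```bash
cat > pin.py <<'E'
from rig import env,cams
from h import *
import sys
def go(u0,u1,v0,v1):
    s=env.sense(); c=cams.camera("wrist"); T=tool(c,s); v,u=np.mgrid[:400,:640]
    m=(u>=u0)&(u<u1)&(v>=v0)&(v<v1)&(c["img"].max(-1)<140)
    for z0 in range(70,130,4):
        k=m&(T[...,2]>=z0)&(T[...,2]<z0+4)
        if k.sum()>8: P=T[k]; print(z0,k.sum(),"x",P[:,0].min().round(1),P[:,0].mean().round(1),P[:,0].max().round(1),"y",P[:,1].min().round(1),P[:,1].mean().round(1),P[:,1].max().round(1))
go(*map(int,sys.argv[1:5]))
E
python3 pin.py 362 420 112 165
```

```text
78 308 x 56.2 61.6 66.7 y 43.5 48.7 54.3
82 38 x 52.5 60.7 69.4 y 43.8 46.9 51.4
86 60 x 51.6 62.1 71.5 y 27.0 46.8 51.1
94 15 x 60.4 62.4 64.0 y 46.1 46.6 47.7
98 15 x 58.9 61.9 64.3 y 45.9 46.8 48.4
102 16 x 58.8 62.2 64.4 y 45.9 47.0 49.2
106 11 x 60.3 62.5 64.2 y 46.2 46.7 47.8
110 16 x 58.6 62.5 64.4 y 46.2 47.3 49.6
114 361 x 52.6 62.0 70.4 y 40.1 46.4 53.8
118 35 x 43.9 60.7 70.2 y 40.2 47.2 71.7
122 57 x 43.1 55.5 70.0 y 40.2 55.0 72.3
126 49 x 42.4 54.0 69.9 y 39.9 56.3 73.3
```

Pin centre sits 1.3 mm off the slot centre in tool x, which agrees with the pose-based remainder. Correcting and lowering to near contact.

{"name": "arm_command", "arguments": {
  "commands": "0 0 0 -0.7 0.5 1 0;0 0 0 -1.3 1 2.5 0;0 0 0 -1.3 1 4 0;0 0 0 -1.3 1 4.8 0;0 0 0 -1.3 1 4.8 0;0 0 0 -1.3 1 4.8 0;0 0 0 -1.3 1 4.8 0"
}}

```text
clock: 8.22
ee_pos: [0.4733, 0.1787, 0.1594]
ee_rot: [[0.134, 0.991, -0.0], [0.991, -0.134, 0.0], [0.0, -0.0, -1.0]]
ft_force: [-0.0, 0.1, -4.0]
finger_gap: 0.0132
grip_force: 50.0
```

```bash
python3 st.py
```

```text
t 8.22 rem tool x,y,z [ 0.11 48.72  4.12] F tool [ 0.07 -0.04  4.03] M tool [ 0.025  0.005 -0.006] yaw -7.7 tilt [ 0.   -0.01] gap 13.23
```

{"name": "arm_command", "arguments": {
  "commands": "0 0 0 0 0 0.2 0;0 0 0 0 0 0.4 0;0 0 0 0 0 0.4 0;0 0 0 0 0 0.4 0"
}}

```text
clock: 8.55
ee_pos: [0.4733, 0.1787, 0.1592]
ee_rot: [[0.134, 0.991, 0.0], [0.991, -0.134, 0.0], [0.0, 0.0, -1.0]]
ft_force: [-0.6, 1.2, -2.0]
finger_gap: 0.0139
grip_force: 50.0
```

```bash
python3 st.py
```

```text
t 8.55 rem tool x,y,z [ 0.09 48.73  3.85] F tool [ 1.06 -0.79  2.01] M tool [ 0.069 -0.063  0.011] yaw -7.7 tilt [0. 0.] gap 13.93
```

{"name": "arm_command", "arguments": {
  "commands": "0 0 0 0 0 0.2 0;0 0 0 0 0 0.4 0;0 0 0 0 0 0.4 0;0 0 0 0 0 0.4 0"
}}

```text
clock: 8.88
ee_pos: [0.4733, 0.1787, 0.1589]
ee_rot: [[0.134, 0.991, 0.0], [0.991, -0.134, 0.0], [0.0, 0.0, -1.0]]
ft_force: [-1.0, 2.0, 1.1]
finger_gap: 0.0134
grip_force: 50.0
```

```bash
python3 st.py
```

```text
t 8.88 rem tool x,y,z [ 0.08 48.77  3.65] F tool [ 1.89 -1.28 -1.06] M tool [ 0.206  0.02  -0.019] yaw -7.7 tilt [0.   0.01] gap 13.4
```

Contact at 3.8 mm above home height, as predicted. Easing off slightly and starting to slide in.

{"name": "arm_command", "arguments": {
  "commands": "0 0 0 0 0 -0.3 0;0 0 0 0 1.5 -0.3 0;0 0 0 0 3 -0.3 0;0 0 0 0 4.5 -0.3 0;0 0 0 0 6 -0.3 0;0 0 0 0 7.5 -0.3 0;0 0 0 0 9 -0.3 0;0 0 0 0 10.5 -0.3 0;0 0 0 0 12 -0.3 0;0 0 0 0 13 -0.3 0;0 0 0 0 13 -0.3 0"
}}

```text
clock: 9.8
ee_pos: [0.4868, 0.1768, 0.159]
ee_rot: [[0.134, 0.991, 0.001], [0.991, -0.134, -0.0], [0.0, 0.001, -1.0]]
ft_force: [-1.6, -0.0, 1.4]
finger_gap: 0.0139
grip_force: 50.0
```

```bash
python3 st.py
```

```text
t 9.8 rem tool x,y,z [ 0.11 35.15  3.72] F tool [-0.25 -1.6  -1.44] M tool [ 0.278 -0.05   0.014] yaw -7.7 tilt [0.01 0.05] gap 13.93
```

{"name": "arm_command", "arguments": {
  "commands": "0 0 0 0 1 -0.1 0;0 0 0 0 2 -0.1 0;0 0 0 0 3 -0.1 0;0 0 0 0 4 -0.1 0;0 0 0 0 5 -0.1 0;0 0 0 0 6 -0.1 0;0 0 0 0 7 -0.1 0;0 0 0 0 8 -0.1 0;0 0 0 0 8 -0.1 0"
}}

```text
clock: 10.55
ee_pos: [0.4946, 0.1758, 0.159]
ee_rot: [[0.134, 0.991, 0.001], [0.991, -0.134, -0.0], [0.0, 0.001, -1.0]]
ft_force: [-0.9, 0.6, 0.2]
finger_gap: 0.0137
grip_force: 50.0
```

```bash
python3 st.py
```

```text
t 10.55 rem tool x,y,z [ 0.13 27.27  3.75] F tool [ 0.52 -0.95 -0.19] M tool [ 0.254 -0.038 -0.032] yaw -7.7 tilt [0.   0.04] gap 13.71
```

{"name": "arm_command", "arguments": {
  "commands": "0 0 0 0 1 0 0;0 0 0 0 2 0 0;0 0 0 0 3 0 0;0 0 0 0 4 0 0;0 0 0 0 5 0 0;0 0 0 0 5 0 0"
}}

```text
clock: 11.05
ee_pos: [0.4985, 0.1752, 0.159]
ee_rot: [[0.134, 0.991, -0.002], [0.991, -0.134, 0.0], [-0.0, -0.002, -1.0]]
ft_force: [-4.3, 0.7, 1.8]
finger_gap: 0.0135
grip_force: 50.0
```

```bash
python3 st.py
```

```text
t 11.05 rem tool x,y,z [ 0.17 23.35  3.64] F tool [ 0.08 -4.38 -1.82] M tool [0.625 0.062 0.064] yaw -7.71 tilt [-0.01 -0.1 ] gap 13.54
```

{"name": "arm_command", "arguments": {
  "commands": "0 0 0 0 1 0 0;0 0 0 0 2 0 0;0 0 0 0 3 0 0;0 0 0 0 4 0 0;0 0 0 0 4 0 0"
}}

```text
clock: 11.47
ee_pos: [0.4994, 0.175, 0.1589]
ee_rot: [[0.134, 0.991, -0.009], [0.991, -0.134, 0.0], [-0.001, -0.009, -1.0]]
ft_force: [-9.8, 2.1, 8.2]
finger_gap: 0.0135
grip_force: 50.0
```

```bash
python3 st.py; python3 rel.py w6
```

```text
t 11.47 rem tool x,y,z [ 0.22 22.4   3.41] F tool [  0.71 -10.08  -8.11] M tool [1.51  0.216 0.024] yaw -7.71 tilt [-0.06 -0.49] gap 13.51
slot tool x 69.2 56.3 outer 76.6
slot tool x 69.2 56.2 outer 76.6
pin 301 [46.7 14.5 71.2] [62.6 22.8 74. ] [69.2 48.2 85.6]
px 341 400 131 171
```

Arm compliance is pressing the carrier down (12 N) and nose-down by 0.5°. I'll relieve both before going on.

{"name": "arm_command", "arguments": {
  "commands": "-0.2 0 0 0 0 -0.4 0;-0.4 0 0 0 0 -0.8 0;-0.4 0 0 0 0 -0.8 0;-0.4 0 0 0 0 -0.8 0"
}}

```text
clock: 11.85
ee_pos: [0.4991, 0.1751, 0.1589]
ee_rot: [[0.134, 0.991, -0.003], [0.991, -0.134, -0.001], [-0.001, -0.002, -1.0]]
ft_force: [-9.5, 2.1, 2.3]
finger_gap: 0.0133
grip_force: 50.0
```

```bash
python3 st.py
```

```text
t 11.85 rem tool x,y,z [ 0.24 22.74  3.59] F tool [ 0.84 -9.7  -2.27] M tool [ 1.451  0.321 -0.009] yaw -7.71 tilt [-0.07 -0.14] gap 13.25
```

{"name": "arm_command", "arguments": {
  "commands": "0 0 0 0 0 -0.5 0;0 0 0 0 0.7 -0.5 0;0 0 0 0 1.4 -0.5 0;0 0 0 0 2 -0.5 0;0 0 0 0 2 -0.5 0"
}}

```text
clock: 12.27
ee_pos: [0.4996, 0.1749, 0.159]
ee_rot: [[0.134, 0.991, -0.006], [0.991, -0.134, -0.001], [-0.002, -0.006, -1.0]]
ft_force: [-11.6, 3.0, 1.4]
finger_gap: 0.0138
grip_force: 50.0
```

```bash
python3 st.py
```

```text
t 12.27 rem tool x,y,z [ 0.34 22.2   3.58] F tool [  1.39 -11.93  -1.29] M tool [ 1.839  0.345 -0.054] yaw -7.71 tilt [-0.1  -0.35] gap 13.75
```

{"name": "arm_command", "arguments": {
  "commands": "-0.3 0 0 0 0.7 -0.4 0;-0.3 0 0 0 1.4 -0.4 0;-0.3 0 0 0 2.1 -0.4 0;-0.3 0 0 0 2.8 -0.4 0;-0.3 0 0 0 2.8 -0.4 0"
}}

```text
clock: 12.68
ee_pos: [0.5014, 0.1743, 0.159]
ee_rot: [[0.134, 0.991, -0.004], [0.991, -0.134, -0.002], [-0.003, -0.003, -1.0]]
ft_force: [-11.2, 2.4, 0.4]
finger_gap: 0.0135
grip_force: 50.0
```

```bash
python3 st.py
```

```text
t 12.68 rem tool x,y,z [ 0.64 20.37  3.66] F tool [  0.86 -11.44  -0.38] M tool [ 1.967  0.291 -0.011] yaw -7.7 tilt [-0.14 -0.2 ] gap 13.47
```

{"name": "arm_command", "arguments": {
  "commands": "-0.1 0 0 0.1 0.7 -0.1 0;-0.1 0 0 0.2 1.4 -0.2 0;-0.2 0 0 0.3 2.1 -0.2 0;-0.2 0 0 0.3 2.8 -0.2 0;-0.2 0 0 0.3 2.8 -0.2 0"
}}

```text
clock: 13.1
ee_pos: [0.5032, 0.1741, 0.159]
ee_rot: [[0.134, 0.991, -0.003], [0.991, -0.134, -0.003], [-0.003, -0.002, -1.0]]
ft_force: [-13.0, 3.0, 1.9]
finger_gap: 0.0132
grip_force: 50.0
```

```bash
python3 st.py
```

```text
t 13.1 rem tool x,y,z [ 0.69 18.51  3.66] F tool [  1.23 -13.33  -1.87] M tool [ 2.227  0.128 -0.048] yaw -7.7 tilt [-0.19 -0.14] gap 13.21
```

{"name": "arm_command", "arguments": {
  "commands": "0 0 0 0.1 0.6 0 0;-0.1 0 0 0.2 1.2 0 0;-0.1 0 0 0.3 1.8 0 0;-0.1 0 0 0.3 2.2 0 0;-0.1 0 0 0.3 2.2 0 0"
}}

```text
clock: 13.52
ee_pos: [0.5047, 0.1739, 0.159]
ee_rot: [[0.134, 0.991, -0.003], [0.991, -0.134, -0.004], [-0.004, -0.002, -1.0]]
ft_force: [-14.8, 1.3, 2.9]
finger_gap: 0.0131
grip_force: 50.0
```

```bash
python3 st.py
```

```text
t 13.52 rem tool x,y,z [ 0.61 17.01  3.63] F tool [ -0.72 -14.87  -2.85] M tool [2.323 0.051 0.019] yaw -7.69 tilt [-0.23 -0.14] gap 13.13
```

{"name": "arm_command", "arguments": {
  "commands": "0 0.1 0 0 0.6 -0.3 0;0 0.2 0 0.1 1.2 -0.4 0;0 0.2 0 0.2 1.8 -0.4 0;0 0.2 0 0.2 1.8 -0.4 0"
}}

```text
clock: 13.85
ee_pos: [0.5062, 0.1737, 0.159]
ee_rot: [[0.134, 0.991, -0.003], [0.991, -0.134, -0.0], [-0.001, -0.003, -1.0]]
ft_force: [-14.6, 1.2, 0.9]
finger_gap: 0.0136
grip_force: 50.0
```

```bash
python3 st.py
```

```text
t 13.85 rem tool x,y,z [ 0.63 15.53  3.67] F tool [ -0.8  -14.66  -0.8 ] M tool [ 2.403 -0.103  0.059] yaw -7.69 tilt [-0.05 -0.19] gap 13.6
```

{"name": "arm_command", "arguments": {
  "commands": "0 0 0 0 0.6 0 0;0 0 0 0.1 1.2 0 0;0 0 0 0.2 1.6 0 0;0 0 0 0.2 1.6 0 0"
}}

```text
clock: 14.18
ee_pos: [0.5073, 0.1737, 0.159]
ee_rot: [[0.134, 0.991, -0.005], [0.991, -0.134, -0.001], [-0.001, -0.004, -1.0]]
ft_force: [-14.4, 0.1, 2.1]
finger_gap: 0.0135
grip_force: 50.0
```

```bash
python3 st.py
```

```text
t 14.18 rem tool x,y,z [ 0.51 14.37  3.63] F tool [ -1.86 -14.26  -1.99] M tool [ 2.511 -0.116 -0.021] yaw -7.68 tilt [-0.07 -0.25] gap 13.49
```

{"name": "arm_command", "arguments": {
  "commands": "0 0 0 0 0.4 -0.1 0;0 0 0 0 0.8 -0.1 0;0 0 0 0 1 -0.1 0;0 0 0 0 1 -0.1 0"
}}

```text
clock: 14.52
ee_pos: [0.5083, 0.1736, 0.159]
ee_rot: [[0.134, 0.991, -0.005], [0.991, -0.134, -0.001], [-0.001, -0.004, -1.0]]
ft_force: [-14.8, 1.7, 1.6]
finger_gap: 0.0134
grip_force: 50.0
```

```bash
python3 st.py
```

```text
t 14.52 rem tool x,y,z [ 0.49 13.41  3.69] F tool [ -0.25 -14.88  -1.52] M tool [ 2.45  -0.073  0.05 ] yaw -7.69 tilt [-0.07 -0.26] gap 13.43
```

{"name": "arm_command", "arguments": {
  "commands": "0 0 0 0 0.4 0 0;0 0 0 0 0.8 0 0;0 0 0 0 1 0 0;0 0 0 0 1 0 0"
}}

```text
clock: 14.85
ee_pos: [0.5126, 0.1732, 0.159]
ee_rot: [[0.134, 0.991, 0.004], [0.991, -0.134, -0.0], [0.0, 0.004, -1.0]]
ft_force: [-6.0, 0.3, -9.7]
finger_gap: 0.0135
grip_force: 50.1
```

```bash
python3 st.py
```

```text
t 14.85 rem tool x,y,z [0.21 9.07 3.77] F tool [-0.52 -6.05  9.72] M tool [ 1.206 -0.139  0.082] yaw -7.68 tilt [0.   0.21] gap 13.55
```

Over the bevels, 9 mm short of home. The arm now carries about 10 N, holding against the springs. I'll level up and go forward in small steps.

{"name": "arm_command", "arguments": {
  "commands": "0.2 0 0 0 0 0.2 0;0.3 0 0 0 0.5 0.4 0;0.3 0 0 0.1 1 0.4 0;0.3 0 0 0.1 1.5 0.4 0;0.3 0 0 0.1 1.5 0.4 0"
}}

```text
clock: 15.27
ee_pos: [0.5178, 0.173, 0.1589]
ee_rot: [[0.134, 0.991, 0.006], [0.991, -0.134, 0.001], [0.002, 0.006, -1.0]]
ft_force: [-3.0, -1.3, -16.5]
finger_gap: 0.0131
grip_force: 50.1
```

```bash
python3 st.py
```

```text
t 15.27 rem tool x,y,z [-0.26  3.9   3.63] F tool [-1.76 -2.92 16.52] M tool [ 0.635 -0.248 -0.024] yaw -7.69 tilt [0.09 0.36] gap 13.13
```

Now carried clear of the balls (16.5 N = weight + springs). Centre over home while held up.

{"name": "arm_command", "arguments": {
  "commands": "0.1 0.1 0 -0.1 0.7 0 0;0.3 0.1 0 -0.2 1.5 0 0;0.3 0.1 0 -0.2 2.3 0 0;0.3 0.1 0 -0.2 3 0 0;0.3 0.1 0 -0.2 3 0 0;0.3 0.1 0 -0.2 3 0 0"
}}

```text
clock: 15.77
ee_pos: [0.5231, 0.1728, 0.1612]
ee_rot: [[0.134, 0.991, 0.008], [0.991, -0.134, 0.004], [0.005, 0.008, -1.0]]
ft_force: [-1.4, -1.3, -19.6]
finger_gap: 0.0133
grip_force: 50.0
```

```bash
python3 st.py
```

```text
t 15.77 rem tool x,y,z [-0.79 -1.37  5.89] F tool [-1.57 -1.35 19.54] M tool [ 0.531 -0.175 -0.016] yaw -7.69 tilt [0.3  0.44] gap 13.32
```

{"name": "arm_command", "arguments": {
  "commands": "0.2 -0.1 0 -0.4 -0.7 0 0;0.4 -0.3 0 -0.8 -1.4 0.3 0;0.4 -0.3 0 -0.8 -1.4 0.6 0;0.4 -0.3 0 -0.8 -1.4 1 0;0.4 -0.3 0 -0.8 -1.4 1 0;0.4 -0.3 0 -0.8 -1.4 1 0"
}}

```text
clock: 16.27
ee_pos: [0.5226, 0.1726, 0.1608]
ee_rot: [[0.134, 0.991, 0.004], [0.991, -0.134, 0.001], [0.001, 0.004, -1.0]]
ft_force: [2.8, 2.2, -17.8]
finger_gap: 0.0134
grip_force: 50.0
```

```bash
python3 st.py
```

```text
t 16.27 rem tool x,y,z [-0.48 -0.97  5.48] F tool [ 2.56  2.4  17.86] M tool [-0.316  0.454  0.012] yaw -7.7 tilt [0.07 0.2 ] gap 13.44
```

{"name": "arm_command", "arguments": {
  "commands": "0 0 0 -0.1 -0.2 0.4 0;0.1 0 0 -0.2 -0.3 0.8 0;0.1 0 0 -0.2 -0.4 1.2 0;0.1 0 0 -0.2 -0.4 1.5 0;0.1 0 0 -0.2 -0.4 1.5 0;0.1 0 0 -0.2 -0.4 1.5 0"
}}

```text
clock: 16.77
ee_pos: [0.521, 0.172, 0.1589]
ee_rot: [[0.134, 0.991, -0.001], [0.991, -0.134, 0.0], [-0.0, -0.001, -1.0]]
ft_force: [2.2, 0.8, -16.7]
finger_gap: 0.0132
grip_force: 50.0
```

```bash
python3 st.py
```

```text
t 16.77 rem tool x,y,z [0.31 0.66 3.6 ] F tool [ 1.13  2.11 16.66] M tool [-0.337  0.303  0.005] yaw -7.69 tilt [-0.01 -0.08] gap 13.25
```

{"name": "arm_command", "arguments": {
  "commands": "0 0 0 0.1 0.3 0.3 0;0 0 0 0.3 0.6 0.6 0;0 0 0 0.3 0.6 0.9 0;0 0 0 0.3 0.6 1.2 0;0 0 0 0.3 0.6 1.2 0;0 0 0 0.3 0.6 1.2 0"
}}

```text
clock: 17.27
ee_pos: [0.5211, 0.1721, 0.1575]
ee_rot: [[0.134, 0.991, -0.003], [0.991, -0.134, -0.0], [-0.001, -0.003, -1.0]]
ft_force: [1.2, -0.6, -14.4]
finger_gap: 0.013
grip_force: 50.0
```

```bash
python3 st.py
```

```text
t 17.27 rem tool x,y,z [0.17 0.53 2.25] F tool [-0.4   1.33 14.43] M tool [-0.124 -0.081 -0.022] yaw -7.69 tilt [-0.03 -0.15] gap 13.03
```

{"name": "arm_command", "arguments": {
  "commands": "0 0 0 0.1 0.2 0.3 0;-0.1 0 0 0.1 0.4 0.6 0;-0.1 0 0 0.1 0.4 0.9 0;-0.1 0 0 0.1 0.4 1.2 0;-0.1 0 0 0.1 0.4 1.2 0"
}}

```text
clock: 17.68
ee_pos: [0.5212, 0.1723, 0.1563]
ee_rot: [[0.134, 0.991, -0.002], [0.991, -0.134, -0.0], [-0.001, -0.002, -1.0]]
ft_force: [-1.7, -0.8, -14.9]
finger_gap: 0.0137
grip_force: 50.0
```

```bash
python3 st.py
```

```text
t 17.68 rem tool x,y,z [0.03 0.45 0.97] F tool [-1.03 -1.6  14.95] M tool [ 0.169 -0.251  0.056] yaw -7.69 tilt [-0.03 -0.09] gap 13.67
```

{"name": "arm_command", "arguments": {
  "commands": "0 0 0 0 0 0.3 0;0 0 0 0 0 0.5 0;0 0 0 0 0 0.6 0;0 0 0 0 0 0.6 0"
}}

```text
clock: 18.02
ee_pos: [0.5217, 0.1724, 0.1558]
ee_rot: [[0.134, 0.991, -0.0], [0.991, -0.134, -0.0], [-0.0, -0.0, -1.0]]
ft_force: [-1.6, -1.4, -13.4]
finger_gap: 0.0134
grip_force: 50.0
```

```bash
python3 st.py
```

```text
t 18.02 rem tool x,y,z [-0.14  0.    0.5 ] F tool [-1.63 -1.38 13.43] M tool [ 0.293 -0.247  0.005] yaw -7.7 tilt [-0.01 -0.03] gap 13.44
```

{"name": "arm_command", "arguments": {
  "commands": "0 0 0 0 0 0.3 0;0 0 0 0 0 0.5 0;0 0 0 0 0 0.5 0;0 0 0 0 0 0.5 0"
}}

```text
clock: 18.35
ee_pos: [0.5218, 0.1724, 0.1555]
ee_rot: [[0.134, 0.991, -0.0], [0.991, -0.134, 0.0], [0.0, -0.0, -1.0]]
ft_force: [-2.5, -1.1, -11.6]
finger_gap: 0.0133
grip_force: 50.0
```

```bash
python3 st.py
```

```text
t 18.35 rem tool x,y,z [-0.21 -0.12  0.19] F tool [-1.43 -2.28 11.61] M tool [ 0.337 -0.337 -0.   ] yaw -7.7 tilt [ 0. -0.] gap 13.28
```

{"name": "arm_command", "arguments": {
  "commands": "0 0 0 0 0 0.3 0;0 0 0 0 0 0.5 0;0 0 0 0 0 0.5 0;0 0 0 0 0 0.5 0"
}}

```text
clock: 18.68
ee_pos: [0.5218, 0.1724, 0.1553]
ee_rot: [[0.134, 0.991, 0.0], [0.991, -0.134, 0.0], [0.0, 0.0, -1.0]]
ft_force: [-3.9, -2.4, -4.8]
finger_gap: 0.0135
grip_force: 50.0
```

```bash
python3 st.py
```

```text
t 18.68 rem tool x,y,z [-0.2  -0.14  0.03] F tool [-2.87 -3.55  4.78] M tool [ 0.659 -0.33   0.037] yaw -7.69 tilt [0.   0.01] gap 13.51
```

Contact in the vees at home height. I'll relieve the side loads and let the remaining weight down.

{"name": "arm_command", "arguments": {
  "commands": "0 0 0 -0.2 -0.3 0.1 0;0 0 0 -0.5 -0.6 0.2 0;0 0 0 -0.7 -0.8 0.4 0;0 0 0 -0.7 -0.8 0.4 0;0 0 0 -0.7 -0.8 0.4 0"
}}

```text
clock: 19.1
ee_pos: [0.5217, 0.1723, 0.1552]
ee_rot: [[0.134, 0.991, 0.002], [0.991, -0.134, 0.001], [0.001, 0.002, -1.0]]
ft_force: [-3.5, 1.5, 1.6]
finger_gap: 0.0137
grip_force: 50.0
```

```bash
python3 st.py
```

```text
t 19.1 rem tool x,y,z [-0.05 -0.02 -0.1 ] F tool [ 0.98 -3.68 -1.63] M tool [ 0.68   0.269 -0.039] yaw -7.71 tilt [0.07 0.12] gap 13.7
```

{"name": "arm_command", "arguments": {
  "commands": "0 0 0 0.1 -0.4 0 0;0 0 0 0.2 -0.8 0 0;0 0 0 0.2 -1 0 0;0 0 0 0.2 -1 0 0"
}}

```text
clock: 19.43
ee_pos: [0.5215, 0.1723, 0.1552]
ee_rot: [[0.134, 0.991, 0.004], [0.991, -0.134, 0.001], [0.001, 0.004, -1.0]]
ft_force: [0.0, 1.4, 3.9]
finger_gap: 0.0132
grip_force: 50.0
```

```bash
python3 st.py; python3 pin.py 300 420 112 168
```

```text
t 19.43 rem tool x,y,z [-0.05  0.13 -0.14] F tool [ 1.38 -0.16 -3.87] M tool [0.203 0.229 0.015] yaw -7.71 tilt [0.06 0.22] gap 13.24
70 38 x 57.1 64.6 70.3 y -5.5 -0.6 4.9
74 24 x 53.6 60.1 70.6 y -3.0 -0.2 2.4
82 31 x 49.2 55.9 56.3 y -6.6 8.1 26.8
102 24 x 58.7 63.3 66.8 y -7.3 -0.8 7.2
106 105 x 58.0 63.8 66.7 y -7.4 1.5 8.6
118 54 x 51.4 60.5 73.5 y -8.0 16.4 58.6
122 165 x 40.8 66.1 72.0 y -8.1 54.1 71.0
```

{"name": "arm_command", "arguments": {
  "commands": "0.15 0 0 -0.2 0.3 0 0;0.3 0 0 -0.4 0.6 0 0;0.3 0 0 0 0.8 0 0;0.3 0 0 0.4 0.4 0 0;0.3 0 0 0.4 -0.4 0 0;0.3 0 0 -0.2 -0.8 0 0;0.3 0 0 -0.3 -0.3 0 0;0.3 0 0 -0.3 0 0 0;0.3 0 0 -0.3 0 0 0;0.3 0 0 -0.3 0 0 0"
}}

```text
clock: 20.32
ee_pos: [0.5217, 0.1722, 0.1551]
ee_rot: [[0.134, 0.991, -0.001], [0.991, -0.134, 0.002], [0.002, -0.001, -1.0]]
ft_force: [2.8, 2.9, 5.6]
finger_gap: 0.0137
grip_force: 50.0
```

```bash
python3 st.py; python3 - <<'E'
from rig import cams
from h import *
a=[]
for n in("side","scene"):
    c=cams.camera(n); np.savez(n+"6.npz",**c)
    W=cloud(c); 
    R=np.array([[.991,.134],[-.134,.991]])
    for (px,py) in [(0,66),(0,-66)]:
        p=np.array([.521,.169])+R@[px,py] if 0 else np.array([.521+.134*py/1000,.169+.991*py/1000])
        m=(np.hypot(W[...,0]-p[0],W[...,1]-p[1])<.014)&(W[...,2]>.06)&(W[...,2]<.11)
        print(n,py,m.sum(),np.percentile(W[m][:,2],[50,90,98]).round(4))
    q=(W.reshape(-1,3)-[.521,.169,0]); x=q[:,0]*.991-q[:,1]*.134; y=q[:,0]*.134+q[:,1]*.991
    for nm,k in (("front plate",(x>.068)&(x<.078)&(abs(y)<.045)),("rear plate",(x<-.055)&(x>-.063)&(abs(y)<.045)),("left ear",(x>-.02)&(x<.0)&(y>.052)&(y<.058)),("right ear",(x>-.02)&(x<0)&(y<-.052)&(y>-.058))):
        k=k&(q[:,2]>.055)&(q[:,2]<.095)
        if k.sum()>5: print(nm,k.sum(),np.median(q[k,2]).round(4))
im=c["img"][110:260,270:450]; cv2.imwrite("pics/f.png",cv2.resize(im,None,fx=4,fy=4,interpolation=cv2.INTER_CUBIC))
E
```

```text
t 20.32 rem tool x,y,z [-0.   -0.07 -0.19] F tool [ 3.26  2.38 -5.57] M tool [-0.357  0.445  0.019] yaw -7.72 tilt [ 0.09 -0.06] gap 13.68
side 66 147 [0.0737 0.0847 0.0856]Traceback (most recent call last):
  File "<stdin>", line 11, in <module>
    return _quantile_unchecked(
        a, q, axis, out, overwrite_input, method, keepdims, weights)
    return _ureduce(a,
                    func=_quantile_ureduce_func,
    ...<5 lines>...
                    overwrite_input=overwrite_input,
                    method=method)
    r = func(a, **kwargs)
    result = _quantile(arr,
                       quantiles=q,
    ...<2 lines>...
                       out=out,
                       weights=wgt)
    slices_having_nans = np.isnan(arr[-1, ...])
                                  ~~~^^^^^^^^^
IndexError: index -1 is out of bounds for axis 0 with size 0
```

Seated: wiggling with a few newtons doesn't shift it, and the remainders are about 0. Nulling the residual forces before letting go.

{"name": "arm_command", "arguments": {
  "commands": "0 0 0 0.4 0.3 0 0;0 -0.1 0 0.8 0.6 -0.2 0;0 -0.1 0 0.8 0.6 -0.3 0;0 -0.1 0 0.8 0.6 -0.3 0;0 -0.1 0 0.8 0.6 -0.3 0"
}}

```text
clock: 20.78
ee_pos: [0.5218, 0.1724, 0.1551]
ee_rot: [[0.134, 0.991, -0.003], [0.991, -0.134, -0.001], [-0.001, -0.003, -1.0]]
ft_force: [1.9, 0.6, 5.2]
finger_gap: 0.0131
grip_force: 50.0
```

```bash
python3 st.py; python3 - <<'E'
from h import *
c=dict(np.load("side6.npz")); W=cloud(c); q=(W.reshape(-1,3)-[.521,.169,0]); x=q[:,0]*.991-q[:,1]*.134; y=q[:,0]*.134+q[:,1]*.991
for nm,k in (("front",(x>.068)&(x<.077)&(abs(y)<.047)),("rear",(x<-.054)&(x>-.063)&(abs(y)<.047)),("left edge",(abs(x-.03)<.02)&(y>.042)&(y<.048)),("right edge",(abs(x+.05)<.02)&(y<-.04)&(y>-.048)),("left ear",(x>-.018)&(x<-.008)&(y>.055)&(y<.078))):
    k=k&(q[:,2]>.055)&(q[:,2]<.095)
    if k.sum()>3: print(nm,k.sum(),np.median(q[k,2]).round(4))
cv2.imwrite("pics/f.png",cv2.resize(c["img"][210:330,250:420],None,fx=4,fy=4,interpolation=cv2.INTER_CUBIC))
E
```

```text
t 20.78 rem tool x,y,z [-0.2  -0.11 -0.2 ] F tool [ 0.83  1.81 -5.16] M tool [-0.391  0.11   0.053] yaw -7.69 tilt [-0.08 -0.15] gap 13.1
front 150 0.0732
rear 164 0.0733
left edge 64 0.0733
right edge 43 0.0734
left ear 59 0.0735
```

View pics/f.png

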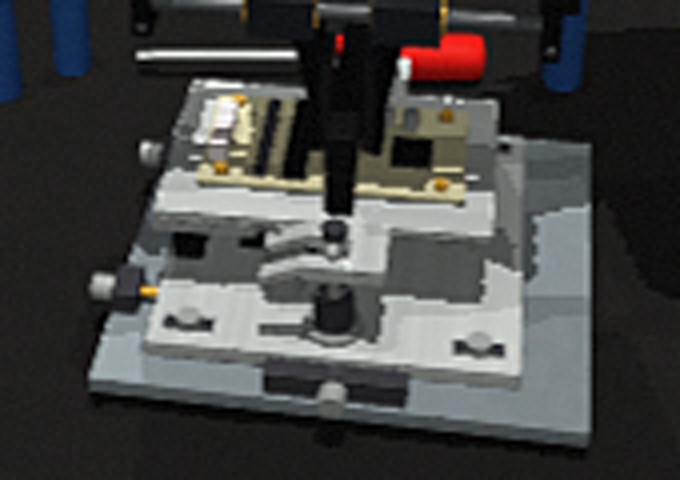

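The crop shows the ear under the left pin at (335,235), the pin stem in the slot, and the plate level (73.2–73.5 mm at all four sides). Relieve the last load, then open.

{"name": "arm_command", "arguments": {
  "commands": "-0.1 0.1 0 0.1 0.3 -0.2 0;-0.2 0.1 0 0.2 0.5 -0.4 0;-0.2 0.1 0 0.2 0.5 -0.5 0;-0.2 0.1 0 0.2 0.5 -0.5 0",
  "squeeze": 25
}}

```text
clock: 21.12
ee_pos: [0.5217, 0.1724, 0.1551]
ee_rot: [[0.134, 0.991, -0.001], [0.991, -0.134, -0.0], [-0.0, -0.001, -1.0]]
ft_force: [2.7, -0.7, 2.3]
finger_gap: 0.0135
grip_force: 25.0
```

```bash
python3 st.py
```

```text
t 21.12 rem tool x,y,z [-0.17  0.   -0.18] F tool [-0.34  2.74 -2.28] M tool [-0.506 -0.179  0.055] yaw -7.69 tilt [-0.02 -0.04] gap 13.55
```

{"name": "arm_command", "arguments": {
  "commands": "0 0 0 0 0.4 0 0;0 0 0 0 0.8 -0.1 0;0 0 0 0 0.8 -0.1 0;0 0 0 0 0.8 -0.1 0.18;0 0 0 0 0.8 -0.1 0.22;0 0 0 0 0.8 -0.1 0.28;0 0 0 0 0.8 -0.1 0.35;0 0 0 0 0.8 -0.1 0.35;0 0 0 0 0.8 -0.1 0.35;0 0 0 0 0.8 -0.1 0.35",
  "squeeze": 10
}}

```text
clock: 21.95
ee_pos: [0.5217, 0.1727, 0.1551]
ee_rot: [[0.134, 0.991, -0.002], [0.991, -0.134, 0.0], [-0.0, -0.002, -1.0]]
ft_force: [0.7, -0.4, 0.0]
finger_gap: 0.03
grip_force: 0.0
```

```bash
python3 st.py
```

```text
t 21.95 rem tool x,y,z [-0.43 -0.   -0.17] F tool [-0.33  0.75 -0.05] M tool [-0.024 -0.052  0.038] yaw -7.69 tilt [-0.01 -0.14] gap 30.01
```

Free. Raise straight up, then move to look down on it.

{"name": "arm_command", "arguments": {
  "commands": "0 0 0 0 0 -3 0.35;0 0 0 0 0 -10 0.35;0 0 0 0 0 -25 0.35;0 0 0 0 0 -50 0.35;0 0 0 0 0 -80 0.35;0 0 0 -30 0 -105 0.35;0 0 0 -60 0 -110 0.35;0 0 0 -80 0 -110 0.35;0 0 0 -80 0 -110 0.35;0 0 0 -80 0 -110 0.35;0 0 0 -80 0 -110 0.35;0 0 0 -80 0 -110 0.35"
}}

```text
clock: 22.95
ee_pos: [0.5114, 0.0941, 0.2652]
ee_rot: [[0.133, 0.991, -0.002], [0.991, -0.133, 0.001], [0.0, -0.002, -1.0]]
ft_force: [-0.1, 0.0, 0.4]
finger_gap: 0.0303
grip_force: 0.0
```

```bash
python3 - <<'E'
from rig import env,cams
from h import *
s=env.sense(); print(s["clock"],s["ee_pos"].round(4),s["ft_force"].round(1))
c=cams.camera("wrist"); cv2.imwrite("pics/end.png",c["img"]); d=cams.camera("side")
for n,c,b in (("wrist",c,.0027),("side",d,0)):
    W=cloud(c); q=(W.reshape(-1,3)-[.521,.169,0]); x=q[:,0]*.991-q[:,1]*.134; y=q[:,0]*.134+q[:,1]*.991; z=q[:,2]
    k=(abs(x)<.02)&(abs(y)<.055)&(z>.1)&(z<.125); 
    r=rect(np.c_[x,y][k]); print(n,"bar",k.sum(),np.round(r,2),"top z",(np.median(z[k])-b).round(4))
    for nm,k in (("front",(x>.068)&(x<.077)&(abs(y)<.045)),("rear",(x<-.054)&(x>-.063)&(abs(y)<.045)),("left ear",(x>-.018)&(x<-.008)&(y>.055)&(y<.078)),("right ear",(x>-.018)&(x<-.008)&(y<-.055)&(y>-.078))):
        k=k&(z>.055)&(z<.095)
        if k.sum()>3: print(nm,k.sum(),(np.median(z[k])-b).round(4))
    for sgn in(1,-1):
        k=(np.hypot(x,y-sgn*.066)<.008)&(z>.078)&(z<.1)
        if k.sum()>3: print("pin",sgn,k.sum(),(np.percentile(z[k],90)-b).round(4))
E
```

```text
22.95 [0.5114 0.0941 0.2652] [-0.1  0.   0.4]
wrist bar 2338 [ 2.000e-01 -6.000e-02  1.396e+01  9.139e+01  1.600e-01] top z 0.1138
front 1090 0.0719
rear 1088 0.0721
left ear 383 0.072
right ear 254 0.072
pin 1 221 0.0845
pin -1 145 0.0843
side bar 324 [ 1.57  0.98 93.42 14.1  89.92] top z 0.1148
front 145 0.0734
rear 158 0.0733
left ear 53 0.0737
right ear 36 0.0733
pin 1 39 0.0857
```

View pics/end.png

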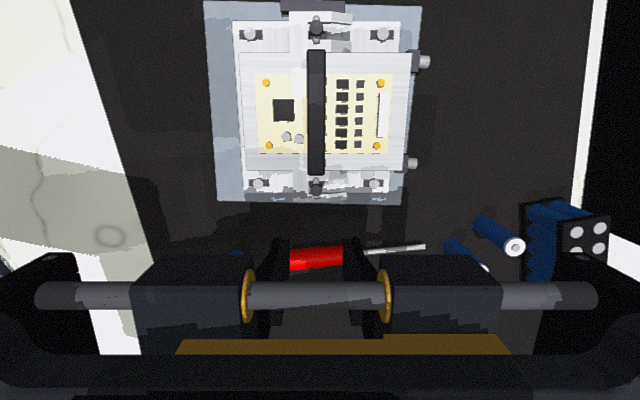

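The carrier is home: ear tops at 72.0 mm, level all round, bar within 0.2 mm of the plate centre, and both pins (316,28) and (316,185) in their slots. Handing in.

```bash
python3 -c "
from rig import order; print(order.hand_in())"
```

```text
the job is handed in; nothing more can be done
None
```

The carrier is fully home on the three balls with both pins in their slots. It was held until seated and then let go, nothing else on the bench was touched, and the job was handed in at about 23 s; the hand-in returned no verdict.

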